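# Slide a cup under the marking press and mark its lid

### The arm

A 7-joint arm with a two-finger parallel gripper is mounted at the origin on the work surface; the furniture and walls round the work are solid. World frame = base frame: x ahead of the robot, y to its left, z up, the work surface at z = 0. Lengths are in m, angles in rad, forces in N, time in s.
With the tool pointing down it reaches from about 0.425 to 0.875 m from the base axis. Payload 9.9 kg.
Tool frame: the origin (TCP) lies at the very end of the fingers, on their centre line; the grasp point (between the pads) lies 19 mm behind it; z points along the fingers, y is the line along which they close (so a half turn about z gives the same grasp; the last joint's range is limited). The gripper opens to 85 mm and grips with 20 to 120 N. Pads are 22 mm wide; open, the fingers measure 114 mm over their backs; the gripper's body (76 mm by 85 mm) begins 54 mm behind the grasp point. The pads swing forward as they close: fully open they stand 13 mm farther back than shut.
Start: joints at [1.143, 0.576, 0.025, 1.437, -0.015, 1.129, -0.057], TCP at [0.228, -0.636, 0.231] pointing down, gripper open.
Joint ranges: [-2.76, 2.76], [-0.34, 2.15], [-1.52, 1.57], [0.19, 2.46], [-1.09, 4.23], [0.17, 1.99], [-2.82, 2.82]. Speed limits (rad/s): [2.22, 2.22, 3.01, 3.01, 3.14, 3.14, 3.14].

### API

Orientations are given as a unit quaternion [w, x, y, z].
In Python, from plant import ctrl, vision gives the robot as it stands. The module is installed in compiled form; this text tells all that it offers.
- The arm moves only by the tool play_rows, never from a script. Its argument "deltas" is a list of rows, each a list of 3 entries, a list of its own where there are three numbers: the shift along the tool's x, y, z as a fraction of full scale, then the turn about the tool's z as a fraction of full scale, then the gripper's target within -1 to 1 (fully open at 1, half-way at 0, shut at -1). A call has 1 to 8 rows; each row is the pose to reach, as a shift and turn from the pose commanded when the call began, along the tool's axes at that moment, turning the shorter way round; what a row does not reach only later rows make up. Full scale, the value 1, is 10 cm for a shift and 180 degrees for a turn. A row lasts 1/12 s, in which the tool goes at most 41.7 mm and 7.16 degrees, less where a joint would pass 70% of its speed; a pose out of reach is approached as far as the arm can. A call with a number of a shift or a turn outside -1 to 1 is refused whole. A call with a gripper value outside its range is refused whole. The fingers move at their own pace and stop on an object; "squeeze" is the grip in N (left out, the last holds). Time passes only in rows, so rows that repeat a pose let the fingers close. It gives the time, the measured TCP pose, the force, the opening and the grip force at its end, in the units of the state.
- ctrl.get_state(): the state, without advancing time (a new reading comes with each control period).
- vision.grab_frame(name): name is "scene" or "top"; returns a dict with "pixels" (420x560x3 uint8, blue, green, red), "K" (3x3 intrinsics, pixels), "rvec" (rotation vector, rad) and "tvec" (3), from world to camera coordinates, as OpenCV has them. Camera axes: x right, y down, z forward; pixel columns grow to the right and rows downward; lengths in m; the calibration is good to about 2 mm. A picture is of the moment at which its call begins. There is no depth.
- ctrl.close_job(): hands the job in; it is judged then, once.
The state is a dict: "clock": time; "joints": joint angles; "joint_velocities": joint speeds; "joint_efforts": joint torques, N m; "tcp_pos": TCP position; "tcp_rot": TCP orientation; "contact_force": force on the tool from outside, world axes, zero at the start; "ft_torque": the same for the moment, N m; "finger_gap": finger opening in m; "grasp_force": force on a finger pad.
Only numpy, scipy, OpenCV 4.12 (cv2) and the standard library are available. Lean on these libraries where they do the work, as an engineer would, in place of code of your own. Each camera call takes 0.05 s, during which the arm holds its last target. There are 200 camera calls.

### The job

Mark the lid of the paste cup that stands alone in front of the hand marking press: push the cup along the table with the fingertips, in between the flared guides and under the low bridge until it rests fully home against the back stop, then press the black knob on the bridge down until the plunger bears firmly on the lid, and let it spring back up. Do not grip, lift or tip the cup, do not press the knob before the cup is home, and leave the scraper, the pen and the hand stamp where they are.

Things in the scene. Friction and masses are not known exactly. Their poses are not given: they have to be found in the camera images.
- paste_cup: Round sealed clear cup of orange-brown paste, loose and upright on the table, alone, in front of the press (135 g; other such cups lie heaped far right, not part of the job). 46 mm high; 96 mm across at the bottom, rim 104 mm across from 36 to 46 mm height, so an upright finger meets the rim first. Origin: centre of underside, z up; its yaw means nothing.
- marking_press: Bare-metal hand press fixed to the table; place and yaw vary. Own +x: the way the cup is pushed in (to the robot's right, a little away from it). Origin on the table under the knob. Side fences 44 mm high, inner faces at own y +-57 mm, own x -28 to 58 mm; from there guides flare out to y +-80 mm at x -56 mm. Feet reach y +-96 mm. No floor plate: the cup slides on the table.
- press_bridge (a point): Middle of the underside of the bridge, which spans the lane 50 mm above the table: 4 mm of headroom over the cup. The bridge is 30 mm deep (own x -15 to +15 mm of the press) and its top is 64 mm above the table.
- press_stop (a point): Middle of the front face of the back stop, 24 mm above the table, 52.5 mm along own +x of the press from its origin; the stop is a plate 48 mm high across the lane's end.
- press_seat (a point): On the table under the knob: where the centre of the cup's underside is when the cup is home against the back stop (5 mm of play to either side). Axes as those of the press.
- plunger_top (a point): Centre of the top of the round black knob, 30 mm across, on the bridge: 86 mm above the table at rest, moves straight down with the plunger.
- plunger (a joint): Travel of knob and spring plunger in m: 0 up (rest), grows as it is pressed, at most 0.010. The foot meets the lid of a cup underneath at about 0.0045. The spring takes about 2 N to start and 4 N there; further force bears on the rigid lid; about 6 N more than the spring is firm enough.
- scraper: Bystander: flat scraper with blue handle and steel blade, 164 mm long, 60 mm wide, 14 mm high, lying beyond the press; its length is along its own y. Origin centre of underside.
- pen: Bystander: marker pen, 135 mm long, 17 mm thick, lying on the robot's side of the press; its length is along its own y. Origin centre of underside.
- stamp: Bystander: small hand stamp with a red grip on a black foot, 26 x 45 mm and 74 mm high, standing beyond the back stop. Origin centre of underside.
Not all that is in view belongs to the job. What is shaped like the paste_cup but turquoise is not meant.

How it is judged:
By the outcome, as a careful person would: the job done as asked, in the order asked, and still so for the second after the job is handed in, with the robot touching nothing.
It also fails if it takes over 51 s, if anything falls off the work surface, if the arm or the gripper's body presses on something with over 40 N, if the wrist force passes 120 N, or if a joint passes its speed limit or range.

## Working session

There is one attempt and no reset: what is moved stays moved. The work goes in short steps, Python scripts to look and compute and a tool call to move; the robot and the scene stay as the last step left them, time stands still between calls to the robot, and variables do not carry over. Pictures are saved under pics/ and viewed, at most 12 in all, crops included, and the job is handed in when it is done.

Besides the shell and the picture viewer there is one more tool, called after "Request:" by a JSON object that holds its "api" and its "payload", one argument or row to a line. play_rows: Moves the arm, as the interface text tells. Its arguments: {"type":"object","properties":{"deltas":{"type":"array"},"squeeze":{"type":"number"}},"required":["deltas"]}

```bash
mkdir -p pics
cat > h.py <<'E'
import numpy as np,cv2
from plant import ctrl,vision
def grab(n,f):
    d=vision.grab_frame(n); cv2.imwrite('pics/'+f,d['pixels']); np.savez('pics/'+n+'.npz',**d); return d
def ray(d,u,v,z):
    R=cv2.Rodrigues(np.array(d['rvec'],float))[0]; t=np.array(d['tvec'],float).ravel()
    c=-R.T@t; r=R.T@np.linalg.inv(d['K'])@np.array([u,v,1.]); return c+r*(z-c[2])/r[2]
def proj(d,p):
    return cv2.projectPoints(np.array(p,float).reshape(-1,1,3),np.array(d['rvec'],float),np.array(d['tvec'],float),np.array(d['K'],float),None)[0].reshape(-1,2)
E
python3 - <<'E'
from h import *
for n in('scene','top'):
    d=grab(n,n+'1.png')
    R=cv2.Rodrigues(np.array(d['rvec'],float))[0];print(n,(-R.T@np.array(d['tvec']).ravel()).round(3),R[2].round(2))
s=ctrl.get_state();print(s)
E
```

```text
scene [0.172 0.847 0.601] [ 0.4  -0.74 -0.54]
top [0.42  0.105 1.168] [ 0.15  0.   -0.99]
{'clock': 0.1, 'joints': array([ 1.14320699,  0.57647523,  0.02484936,  1.43780664, -0.01500679,
        1.12897199, -0.05651448]), 'joint_velocities': array([ 1.79779778e-03, -2.55047119e-03, -2.34113869e-05, -1.71433373e-03,
       -7.56741145e-04, -4.53006947e-04, -1.20241710e-04]), 'joint_efforts': array([ 5.27228607e-03, -7.67296886e+01,  2.25784667e+00, -2.86603975e+01,
        1.59136439e-02,  8.64791684e-03,  3.81449581e-05]), 'tcp_pos': array([ 0.22739154, -0.63513329,  0.23051676]), 'tcp_rot': array([-7.20509275e-04,  9.85261016e-01,  1.71056086e-01, -1.61116772e-04]), 'contact_force': array([ 0.24132384, -0.27570278,  0.83259114]), 'ft_torque': array([ 0.04711456, -0.01706846,  0.03908139]), 'grasp_force': 0.0, 'finger_gap': 0.08508623575800854}
```

View pics/top1.png

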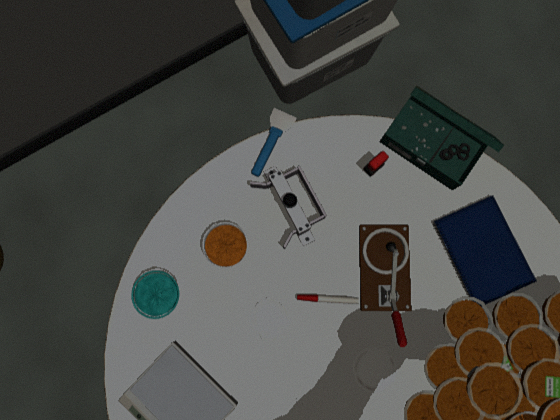

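View pics/scene1.png

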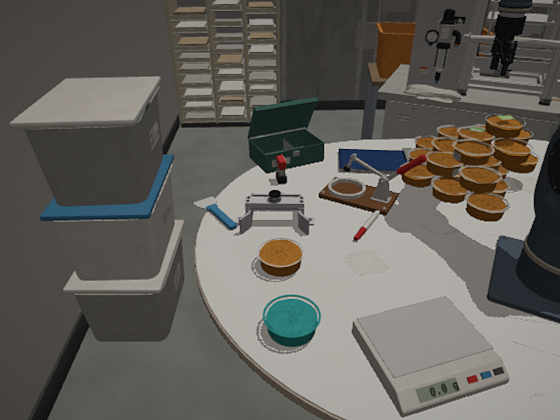

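The top view shows the orange cup at about (224,244), the knob at (290,200), the turquoise decoy at (155,293), the pen at (325,298), the scraper at (270,145) and the stamp at (372,163). I'll crop it for accuracy.

Run:
```python
from h import *
d=np.load('pics/top.npz'); im=d['pixels'][150:270,190:350]
cv2.imwrite('pics/c1.png',cv2.resize(im,None,fx=5,fy=5,interpolation=cv2.INTER_CUBIC))
print('cup',ray(d,224,244,.046),'knob',ray(d,290,200,.086))
hsv=cv2.cvtColor(d['pixels'],cv2.COLOR_BGR2HSV)
m=cv2.inRange(hsv,(5,120,80),(22,255,255));n,l,s,c=cv2.connectedComponentsWithStats(m)
for i in range(1,n):
    if s[i,4]>300: print(s[i],c[i],ray(d,*c[i],.046))
```

```text
cup [0.52047026 0.21201617 0.046     ] knob [0.60770953 0.06974159 0.086     ]
[ 205  225   42   41 1333] [225.06451613 245.24531133] [0.51775894 0.20972228 0.046     ]
```

View pics/c1.png

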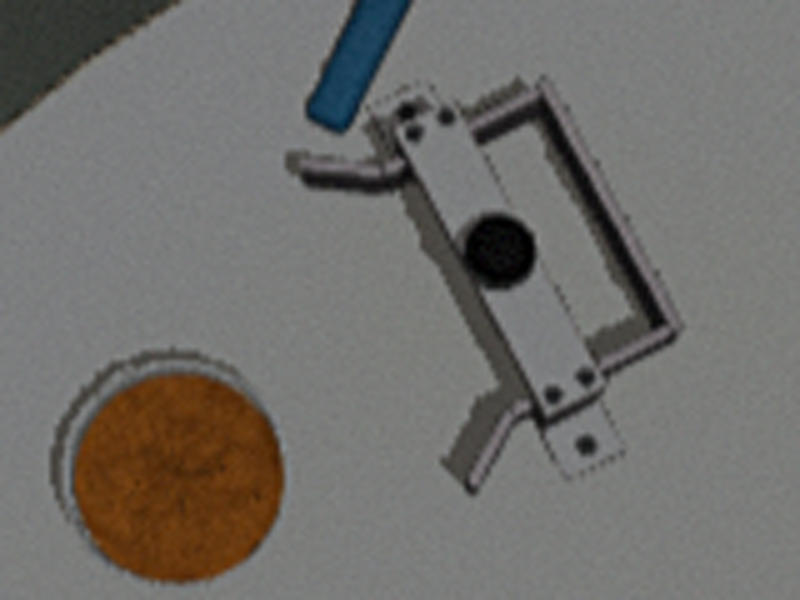

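```bash
cat >> h.py <<'E'
def px(u,v): return (190+(u+.5)/5-.5,150+(v+.5)/5-.5)
def overlay(d,cup,P,yaw,f):
    a=np.linspace(0,2*np.pi,60); C=lambda c,r,z:np.c_[c[0]+r*np.cos(a),c[1]+r*np.sin(a),0*a+z]
    R=np.array([[np.cos(yaw),-np.sin(yaw)],[np.sin(yaw),np.cos(yaw)]])
    W=lambda q,z:np.c_[np.array(q,float)@R.T+P,np.full(len(q),z)]
    L=[C(cup,.052,.046),C(cup,.048,0),C(P,.015,.086),
       W([(-.015,-.06),(.015,-.06),(.015,.06),(-.015,.06),(-.015,-.06)],.064),
       W([(-.056,-.080),(-.028,-.057),(.0525,-.057),(.0525,.057),(-.028,.057),(-.056,.080)],.044)]
    im=cv2.resize(d['pixels'][150:270,190:350],None,fx=5,fy=5,interpolation=cv2.INTER_CUBIC)
    for l,c in zip(L,[(0,255,0),(255,0,0),(0,255,255),(255,0,255),(0,0,255)]):
        q=(proj(d,l)+.5-[190,150])*5-.5
        cv2.polylines(im,[q.round().astype(int)],False,c,1)
    cv2.imwrite('pics/'+f,im)
E
python3 - <<'E'
from h import *
d=np.load('pics/top.npz')
k=ray(d,*px(500,250),.086); a=ray(d,*px(543,82),.048); b=ray(d,*px(680,325),.048)
print(k,a,b,np.linalg.norm(a-b)); v=a-b; yaw=np.arctan2(-v[0],v[1]); print('yaw',yaw,(a+b)/2)
c=ray(d,*px(178,475),.046);print(c)
ax=np.array([np.cos(yaw),np.sin(yaw)]);print('axis',ax,'cup in press', (c-k)[:2]@ax,(c-k)[:2]@[-ax[1],ax[0]])
overlay(d,c[:2],k[:2],yaw,'o1.png')
E
```

```text
[0.60857268 0.07056667 0.086     ] [0.68981634 0.04919829 0.048     ] [ 0.58126627 -0.00794997  0.048     ] 0.12267453521150491
yaw -1.0861983410077671 [0.63554131 0.02062416 0.048     ]
[0.5191451  0.20943293 0.046     ]
axis [ 0.46585267 -0.8848623 ] cup in press -0.1645375963401618 -0.014439874998054866
```

View pics/o1.png

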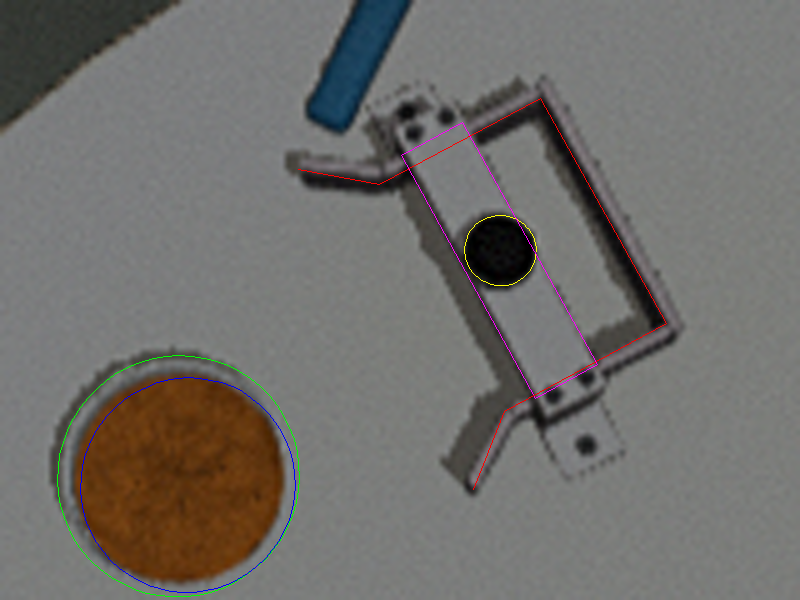

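The overlay matches the press well, with the yaw about -62° and the cup at press coordinates (-165, -14) mm. Next I'll plan the transit behind the cup.

```bash
cat >> h.py <<'E'
K=np.array([.6086,.0706]); YAW=-1.0862; AX=np.array([np.cos(YAW),np.sin(YAW)]); AY=np.array([-AX[1],AX[0]])
def W(a,b): return K+AX*a+AY*b
def tyaw(q): w,x,y,z=q; return np.arctan2(2*(x*y+w*z),1-2*(y*y+z*z))
def delta(p,t,P,T):  # from pos p yaw t (tool x angle) to P,T; fractions
    d=np.array(P)-p; c,s=np.cos(t),np.sin(t)
    return np.r_[np.array([d[0]*c+d[1]*s, d[0]*s-d[1]*c, -d[2]])/.1, -((T-t+np.pi)%(2*np.pi)-np.pi)/np.pi].round(3)
E
python3 - <<'E'
from h import *
from scipy.interpolate import PchipInterpolator as I
s=ctrl.get_state();p=s['tcp_pos'];t=tyaw(s['tcp_rot']);T=YAW+np.pi
e=W(-.252,-.0144);print(p,t,T,e)
w=np.array([p,[.40,-.47,.28],[.52,-.25,.28],[.55,0,.28],[.52,.18,.26],[*e,.2]])
u=np.r_[0,np.cumsum(np.linalg.norm(np.diff(w,axis=0),axis=1))];f=I(u,w)
N=9;a=p;ta=t
for i in range(1,N+1):
    b=f(u[-1]*i/N);tb=t+(T-t)*i/N
    print(b.round(3),delta(a,ta,b,tb).tolist());a,ta=b,tb
E
```

```text
[ 0.22739154 -0.63513329  0.23051676] 0.34380305466202227 2.0553926535897933 [0.47846347 0.28687724]
[ 0.318 -0.561  0.264] [1.105, -0.39, -0.33, -0.061]
[ 0.395 -0.477  0.28 ] [1.092, -0.337, -0.164, -0.061]
[ 0.463 -0.38   0.28 ] [1.153, -0.274, -0.001, -0.061]
[ 0.514 -0.272  0.28 ] [1.164, -0.25, -0.0, -0.061]
[ 0.536 -0.159  0.28 ] [1.111, -0.313, -0.0, -0.061]
[ 0.549 -0.04   0.28 ] [1.177, -0.204, -0.0, -0.061]
[0.543 0.078 0.276] [1.169, -0.164, 0.042, -0.061]
[0.517 0.19  0.257] [1.145, -0.135, 0.183, -0.061]
[0.478 0.287 0.2  ] [1.036, -0.091, 0.574, -0.061]
```

Request:
{"api": "play_rows", "payload": {
  "deltas": [
    [[1,-0.35,-0.3],-0.055,0],
    [[1,-0.35,-0.3],-0.055,0],
    [[1,-0.35,-0.3],-0.055,0],
    [[1,-0.35,-0.3],-0.055,0]
  ],
  "squeeze": 40
}}

```text
clock: 0.43
tcp_pos: [0.317, -0.5646, 0.2628]
tcp_rot: [0.0, 0.966, 0.26, 0.003]
contact_force: [0.8, -0.1, 0.3]
finger_gap: 0.0431
grasp_force: 0.0
```

Request:
{"api": "play_rows", "payload": {
  "deltas": [
    [[1,-0.3,-0.2],-0.055,0],
    [[1,-0.3,-0.2],-0.055,0],
    [[1,-0.3,-0.2],-0.055,0],
    [[1,-0.3,-0.2],-0.055,0]
  ]
}}

```text
clock: 0.77
tcp_pos: [0.3875, -0.4886, 0.2822]
tcp_rot: [-0.0, 0.94, 0.342, 0.002]
contact_force: [1.0, 0.1, 0.3]
finger_gap: 0.0426
grasp_force: 0.0
```

Request:
{"api": "play_rows", "payload": {
  "deltas": [
    [[1,-0.27,0],-0.055,0],
    [[1,-0.27,0],-0.055,0],
    [[1,-0.27,0],-0.055,0],
    [[1,-0.27,0],-0.055,0]
  ]
}}

```text
clock: 1.1
tcp_pos: [0.4456, -0.404, 0.2811]
tcp_rot: [-0.001, 0.907, 0.421, 0.001]
contact_force: [0.4, -0.3, -0.4]
finger_gap: 0.0428
grasp_force: 0.0
```

Request:
{"api": "play_rows", "payload": {
  "deltas": [
    [[1,-0.25,0],-0.055,0],
    [[1,-0.25,0],-0.055,0],
    [[1,-0.25,0],-0.055,0],
    [[1,-0.25,0],-0.055,0]
  ]
}}

```text
clock: 1.43
tcp_pos: [0.4904, -0.3121, 0.2812]
tcp_rot: [-0.001, 0.867, 0.497, 0.001]
contact_force: [-0.8, -0.4, 1.0]
finger_gap: 0.0431
grasp_force: 0.0
```

Request:
{"api": "play_rows", "payload": {
  "deltas": [
    [[1,-0.28,0],-0.055,0],
    [[1,-0.28,0],-0.055,0],
    [[1,-0.28,0],-0.055,0],
    [[1,-0.28,0],-0.055,0]
  ]
}}

```text
clock: 1.77
tcp_pos: [0.5163, -0.2121, 0.2813]
tcp_rot: [-0.001, 0.822, 0.57, 0.001]
contact_force: [0.5, -0.8, 0.4]
finger_gap: 0.0427
grasp_force: 0.0
```

Request:
{"api": "play_rows", "payload": {
  "deltas": [
    [[1,-0.25,0],-0.055,0],
    [[1,-0.25,0],-0.055,0],
    [[1,-0.25,0],-0.055,0],
    [[1,-0.25,0],-0.055,0]
  ]
}}

```text
clock: 2.1
tcp_pos: [0.5277, -0.1103, 0.2813]
tcp_rot: [-0.001, 0.77, 0.639, 0.001]
contact_force: [-0.4, -0.5, -0.0]
finger_gap: 0.0426
grasp_force: 0.0
```

Request:
{"api": "play_rows", "payload": {
  "deltas": [
    [[1,-0.2,0],-0.055,0],
    [[1,-0.2,0],-0.055,0],
    [[1,-0.2,0],-0.055,0],
    [[1,-0.2,0],-0.055,0]
  ]
}}

```text
clock: 2.43
tcp_pos: [0.5265, -0.0091, 0.2813]
tcp_rot: [-0.0, 0.712, 0.702, 0.001]
contact_force: [1.2, -0.8, 0.8]
finger_gap: 0.0429
grasp_force: 0.0
```

Run:
```python
from h import *
s=ctrl.get_state();p=s['tcp_pos'];t=tyaw(s['tcp_rot']);T=YAW+np.pi;print(t,s['joints'].round(2))
e=W(-.252,-.0144);w=np.array([p,[.535,.09,.28],[.515,.2,.24],[*e,.2]])
for i in range(3):
    print(delta(w[i],t+(T-t)*i/3,w[i+1],t+(T-t)*(i+1)/3).tolist())
```

```text
1.5572033886028387 [ 0.24  0.33 -0.43  1.74  0.15  1.1  -0.25]
[0.992, 0.071, 0.013, -0.053]
[1.118, -0.031, 0.4, -0.053]
[0.939, -0.075, 0.4, -0.053]
```

Request:
{"api": "play_rows", "payload": {
  "deltas": [
    [[1,0.07,0],-0.053,0],
    [[1,0.07,0],-0.053,0],
    [[1,0.07,0],-0.053,0],
    [[1,0.07,0],-0.053,0]
  ]
}}

```text
clock: 2.77
tcp_pos: [0.5358, 0.0902, 0.2811]
tcp_rot: [-0.0, 0.651, 0.759, 0.001]
contact_force: [-0.6, 0.4, 0.7]
finger_gap: 0.0427
grasp_force: 0.0
```

Request:
{"api": "play_rows", "payload": {
  "deltas": [
    [[1,-0.03,0.3],-0.053,0],
    [[1,-0.03,0.3],-0.053,0],
    [[1,-0.03,0.3],-0.053,0],
    [[1,-0.03,0.3],-0.053,0]
  ]
}}

```text
clock: 3.1
tcp_pos: [0.5165, 0.1883, 0.2498]
tcp_rot: [-0.001, 0.586, 0.81, -0.0]
contact_force: [-0.4, -0.6, -0.1]
finger_gap: 0.0424
grasp_force: 0.0
```

Request:
{"api": "play_rows", "payload": {
  "deltas": [
    [[1,-0.08,0.3],-0.053,0],
    [[1,-0.08,0.3],-0.053,0],
    [[1,-0.08,0.3],-0.053,0],
    [[1,-0.08,0.3],-0.053,0],
    [[1,-0.08,0.3],-0.053,0]
  ]
}}

```text
clock: 3.52
tcp_pos: [0.4799, 0.2768, 0.2207]
tcp_rot: [0.0, 0.519, 0.855, -0.001]
contact_force: [0.3, -0.6, -0.1]
finger_gap: 0.0427
grasp_force: 0.0
```

```bash
cat > st.py <<'E'
from h import *
import sys
a,b,z=map(float,sys.argv[1:4])
s=ctrl.get_state();p=s['tcp_pos'];t=tyaw(s['tcp_rot']);q=p[:2]-K
print('press coords',(q@AX).round(4),(q@AY).round(4),p[2].round(4),'F',s['contact_force'].round(1),s['clock'])
print(delta(p,t,[*W(a,b),z],YAW+np.pi))
E
python3 st.py -.252 -.0144 .06
```

```text
press coords -0.2424 -0.0178 0.2207 F [ 0.3 -0.6 -0.1] 3.5167
[ 9.600e-02  3.400e-02  1.607e+00 -1.000e-03]
```

Request:
{"api": "play_rows", "payload": {
  "deltas": [
    [[0.1,0.034,1],0,0],
    [[0.1,0.034,1],0,0],
    [[0.1,0.034,1],0,0],
    [[0.1,0.034,1],0,0]
  ]
}}

```text
clock: 3.85
tcp_pos: [0.4774, 0.2846, 0.1176]
tcp_rot: [-0.001, 0.52, 0.854, -0.003]
contact_force: [-0.6, -0.3, 0.5]
finger_gap: 0.0425
grasp_force: 0.0
```

Request:
{"api": "play_rows", "payload": {
  "deltas": [
    [[0,0,0.4],0,0],
    [[0,0,0.8],0,0],
    [[0,0,0.96],0,0],
    [[0,0,0.96],0,0],
    [[0,0,0.96],0,0]
  ]
}}

```text
clock: 4.27
tcp_pos: [0.4789, 0.2878, 0.0262]
tcp_rot: [0.001, 0.519, 0.855, -0.0]
contact_force: [0.2, -0.1, 0.9]
finger_gap: 0.0428
grasp_force: 0.0
```

```bash
python3 st.py -.1185 0 .024; python3 -c "
from h import *
grab('scene','scene2.png');d=grab('top','top2.png')
cv2.imwrite('pics/c2.png',cv2.resize(d['pixels'][150:300,130:350],None,fx=3.6,fy=3.6,interpolation=cv2.INTER_CUBIC))"
```

```text
press coords -0.2526 -0.0136 0.0262 F [ 0.2 -0.1  0.9] 4.2667
[-1.34   0.143  0.022 -0.002]
```

View pics/scene2.png

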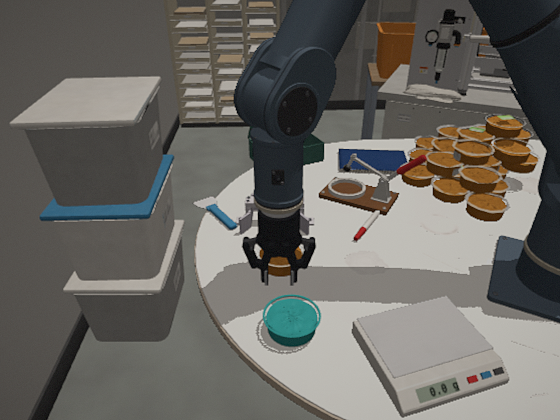

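The fingers are down behind the cup and straddling its centre (around 280,265). Now I'll push in gentle steps.

Request:
{"api": "play_rows", "payload": {
  "deltas": [
    [[-0.05,0,0.06],0,0],
    [[-0.12,0,0.06],0,0],
    [[-0.19,0,0.06],0,0],
    [[-0.25,0,0.06],0,0],
    [[-0.3,0,0.06],0,0],
    [[-0.34,0,0.06],0,0],
    [[-0.36,0,0.06],0,0],
    [[-0.36,0,0.06],0,0]
  ]
}}

```text
clock: 5.03
tcp_pos: [0.4941, 0.2568, 0.0193]
tcp_rot: [0.0, 0.518, 0.855, 0.0]
contact_force: [-0.2, 0.7, -0.3]
finger_gap: 0.0425
grasp_force: 0.0
```

Request:
{"api": "play_rows", "payload": {
  "deltas": [
    [[-0.04,0.005,0],0,0],
    [[-0.1,0.015,0],0,0],
    [[-0.17,0.03,0],0,0],
    [[-0.24,0.045,0],0,0],
    [[-0.31,0.06,0],0,0],
    [[-0.37,0.07,0],0,0],
    [[-0.4,0.075,0],0,0],
    [[-0.4,0.075,0],0,0]
  ]
}}

```text
clock: 5.7
tcp_pos: [0.5197, 0.2242, 0.0192]
tcp_rot: [0.0, 0.519, 0.855, -0.0]
contact_force: [0.2, 0.3, 0.2]
finger_gap: 0.0425
grasp_force: 0.0
```

```bash
python3 st.py -.1185 0 .020; python3 -c "
from h import *
grab('scene','scene3.png');d=grab('top','top3.png')
a=cv2.resize(d['pixels'][150:270,190:350],None,fx=3.6,fy=3.6,interpolation=cv2.INTER_CUBIC)
b=cv2.imread('pics/scene3.png')[170:310,200:360]
cv2.imwrite('pics/c3.png',np.hstack([cv2.resize(a,(400,300)),cv2.resize(b,(400,300))]))"
```

```text
press coords -0.1773 -0.0071 0.0192 F [0.2 0.3 0.2] 5.7
[-0.588  0.073 -0.008 -0.001]
```

View pics/c3.png

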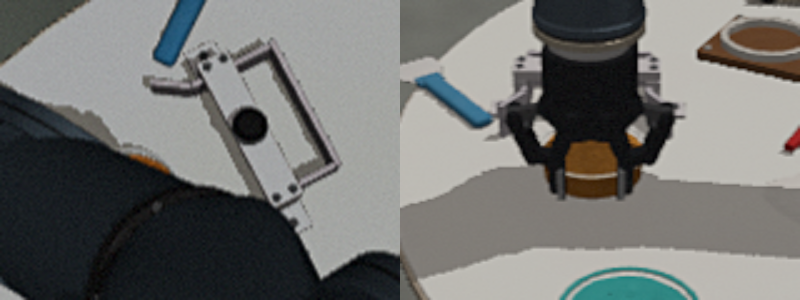

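Both fingertips are behind the cup, which stays in the cradle and heads for the mouth. I'll continue.

Request:
{"api": "play_rows", "payload": {
  "deltas": [
    [[-0.04,0.008,0],0,0],
    [[-0.1,0.02,0],0,0],
    [[-0.17,0.035,0],0,0],
    [[-0.24,0.05,0],0,0],
    [[-0.31,0.065,0],0,0],
    [[-0.37,0.075,0],0,0],
    [[-0.4,0.075,0],0,0],
    [[-0.4,0.075,0],0,0]
  ]
}}

```text
clock: 6.47
tcp_pos: [0.5449, 0.1922, 0.0192]
tcp_rot: [0.0, 0.519, 0.855, -0.0]
contact_force: [-0.9, -0.1, -0.1]
finger_gap: 0.0427
grasp_force: 0.0
```

Request:
{"api": "play_rows", "payload": {
  "deltas": [
    [[-0.03,0,0],0,0],
    [[-0.08,0,0],0,0],
    [[-0.13,0,0],0,0],
    [[-0.19,0,0],0,0],
    [[-0.25,0,0],0,0],
    [[-0.3,0,0],0,0],
    [[-0.33,0,0],0,0],
    [[-0.33,0,0],0,0]
  ]
}}

```text
clock: 7.13
tcp_pos: [0.56, 0.163, 0.0192]
tcp_rot: [0.0, 0.518, 0.855, -0.0]
contact_force: [-0.3, 0.5, 0.5]
finger_gap: 0.0429
grasp_force: 0.0
```

```bash
python3 st.py -.0585 0 .020; python3 -c "
from h import *
grab('scene','scene4.png');d=grab('top','top4.png')
a=cv2.resize(d['pixels'][150:270,190:350],None,fx=3.6,fy=3.6,interpolation=cv2.INTER_CUBIC)
b=cv2.imread('pics/scene4.png')[170:290,200:360]
cv2.imwrite('pics/c4.png',np.hstack([cv2.resize(a,(400,300)),cv2.resize(b,(400,300))]))"
```

```text
press coords -0.1044 0.0 0.0192 F [-0.3  0.5  0.5] 7.1333
[-0.459  0.001 -0.008 -0.001]
```

View pics/c4.png

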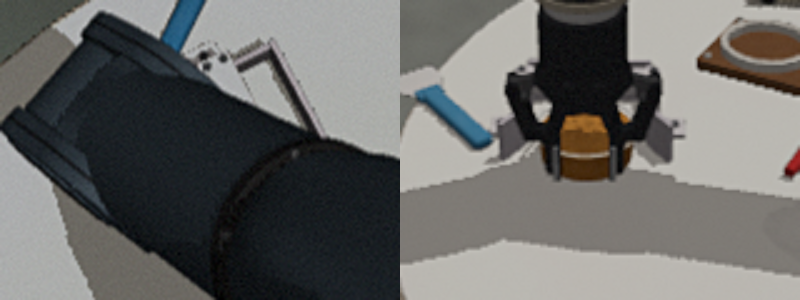

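Request:
{"api": "play_rows", "payload": {
  "deltas": [
    [[-0.03,0,0],0,0],
    [[-0.08,0,0],0,0],
    [[-0.14,0,0],0,0],
    [[-0.2,0,0],0,0],
    [[-0.27,0,0],0,0],
    [[-0.33,0,0],0,0],
    [[-0.38,0,0],0,0],
    [[-0.4,0,0],0,0]
  ]
}}

```text
clock: 7.9
tcp_pos: [0.5786, 0.1274, 0.0192]
tcp_rot: [0.0, 0.518, 0.855, -0.0]
contact_force: [-0.6, 0.2, 0.6]
finger_gap: 0.0424
grasp_force: 0.5
```

Request:
{"api": "play_rows", "payload": {
  "deltas": [
    [[-0.01,0,0],0,0],
    [[-0.02,0,0],0,0],
    [[-0.03,0,0],0,0],
    [[-0.04,0,0],0,0],
    [[-0.04,0,0],0,0]
  ]
}}

```text
clock: 8.32
tcp_pos: [0.5799, 0.1252, 0.0193]
tcp_rot: [0.0, 0.518, 0.855, -0.0]
contact_force: [-0.5, -0.2, 0.4]
finger_gap: 0.0427
grasp_force: 0.4
```

```bash
python3 st.py -.0585 0 .020
```

```text
press coords -0.0616 0.0001 0.0193 F [-0.5 -0.2  0.4] 8.3167
[-0.031 -0.    -0.007 -0.001]
```

Now 1 mm steps until the stop shows in the force.

Request:
{"api": "play_rows", "payload": {
  "deltas": [
    [[-0.01,0,0],0,0],
    [[-0.02,0,0],0,0],
    [[-0.02,0,0],0,0]
  ]
}}

```text
clock: 8.57
tcp_pos: [0.5809, 0.1232, 0.0193]
tcp_rot: [0.0, 0.518, 0.855, -0.0]
contact_force: [-0.1, 0.2, 0.8]
finger_gap: 0.0425
grasp_force: 0.4
```

Request:
{"api": "play_rows", "payload": {
  "deltas": [
    [[-0.01,0,0],0,0],
    [[-0.02,0,0],0,0],
    [[-0.02,0,0],0,0]
  ]
}}

```text
clock: 8.82
tcp_pos: [0.5819, 0.1213, 0.0193]
tcp_rot: [0.0, 0.518, 0.855, -0.0]
contact_force: [-0.8, 0.7, 0.7]
finger_gap: 0.0428
grasp_force: 0.4
```

Request:
{"api": "play_rows", "payload": {
  "deltas": [
    [[-0.01,0,0],0,0],
    [[-0.02,0,0],0,0],
    [[-0.02,0,0],0,0]
  ]
}}

```text
clock: 9.07
tcp_pos: [0.5828, 0.1195, 0.0193]
tcp_rot: [0.0, 0.518, 0.855, -0.0]
contact_force: [-0.7, 1.0, 1.1]
finger_gap: 0.0428
grasp_force: 0.4
```

Request:
{"api": "play_rows", "payload": {
  "deltas": [
    [[-0.01,0,0],0,0],
    [[-0.015,0,0],0,0],
    [[-0.015,0,0],0,0]
  ]
}}

```text
clock: 9.32
tcp_pos: [0.5834, 0.1185, 0.0193]
tcp_rot: [-0.0, 0.518, 0.855, 0.0]
contact_force: [-0.6, 0.6, 0.2]
finger_gap: 0.0425
grasp_force: 0.5
```

Request:
{"api": "play_rows", "payload": {
  "deltas": [
    [[-0.01,0,0],0,0],
    [[-0.02,0,0],0,0],
    [[-0.02,0,0],0,0]
  ]
}}

```text
clock: 9.57
tcp_pos: [0.5839, 0.1178, 0.0193]
tcp_rot: [-0.001, 0.518, 0.856, 0.0]
contact_force: [-1.0, 3.9, 0.9]
finger_gap: 0.0426
grasp_force: 2.2
```

Request:
{"api": "play_rows", "payload": {
  "deltas": [
    [[-0.01,0,0],0,0],
    [[-0.01,0,0],0,0],
    [[-0.01,0,0],0,0]
  ]
}}

```text
clock: 9.82
tcp_pos: [0.5841, 0.1175, 0.0193]
tcp_rot: [-0.001, 0.517, 0.856, 0.001]
contact_force: [-3.1, 6.7, 0.8]
finger_gap: 0.0429
grasp_force: 3.1
```

```bash
python3 st.py -.0585 0 .020; python3 -c "
from h import *
d=grab('scene','scene5.png')
b=d['pixels'][180:270,220:340]
cv2.imwrite('pics/c5.png',cv2.resize(b,None,fx=6,fy=6,interpolation=cv2.INTER_CUBIC))"
```

```text
press coords -0.0529 0.0001 0.0193 F [-3.1  6.7  0.8] 9.8167
[ 0.056 -0.001 -0.007 -0.   ]
```

View pics/c5.png

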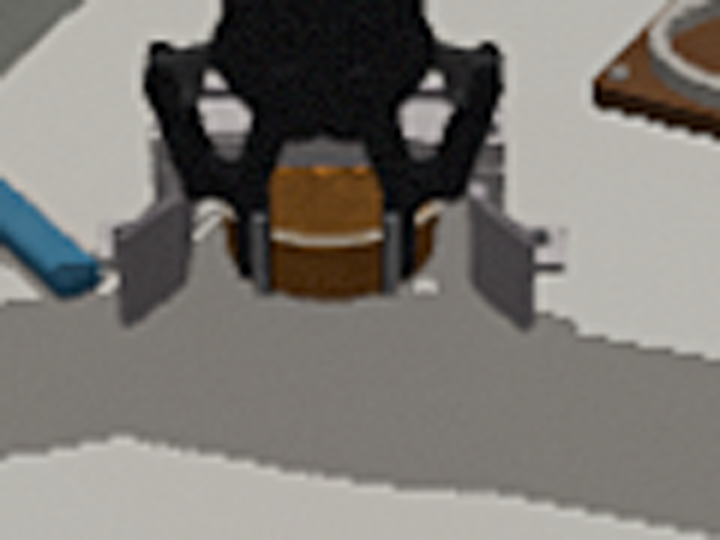

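The force rose to about 7 N at the expected depth, and the cup sits upright between the guides at about (325,240) in the crop, so it's home. I'll back off straight, rise, and shut the gripper.

Request:
{"api": "play_rows", "payload": {
  "deltas": [
    [[0.02,0,0],0,0],
    [[0.06,0,0],0,0],
    [[0.15,0,0],0,0],
    [[0.3,0,0],0,0],
    [[0.5,0,0],0,0],
    [[0.7,0,0],0,0],
    [[0.7,0,0],0,0]
  ]
}}

```text
clock: 10.45
tcp_pos: [0.5502, 0.183, 0.0197]
tcp_rot: [-0.001, 0.516, 0.857, 0.001]
contact_force: [-0.1, 0.6, 0.6]
finger_gap: 0.0427
grasp_force: 0.0
```

Request:
{"api": "play_rows", "payload": {
  "deltas": [
    [[0,0,-0.4],0,0],
    [[0,0,-0.8],0,-1],
    [[0,0,-1],0,-1],
    [[0,0,-1],0,-1],
    [[0,0,-1],0,-1]
  ]
}}

```text
clock: 10.87
tcp_pos: [0.5531, 0.178, 0.1206]
tcp_rot: [0.001, 0.518, 0.855, 0.001]
contact_force: [0.1, 0.2, -0.5]
finger_gap: 0.0004
grasp_force: 0.0
```

```bash
python3 st.py 0 0 .12; python3 -c "
from h import *
d=grab('scene','scene6.png')
b=d['pixels'][180:270,220:340]
cv2.imwrite('pics/c6.png',cv2.resize(b,None,fx=6,fy=6,interpolation=cv2.INTER_CUBIC))"
```

```text
press coords -0.1209 0.0009 0.1206 F [ 0.1  0.2 -0.5] 10.8667
[-1.209e+00 -5.000e-03  6.000e-03 -1.000e-03]
```

View pics/c6.png

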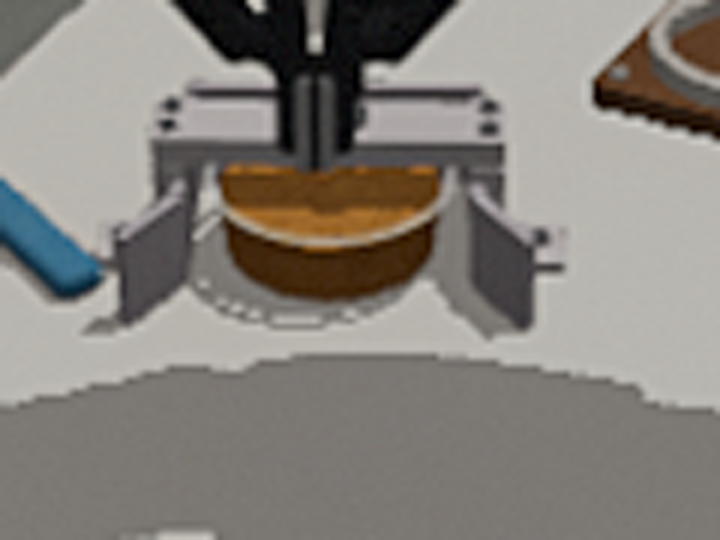

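The cup is in the lane under the bridge; the near rim edge is at about crop (328,241). I'll check its depth numerically.

Run:
```python
from h import *
d=np.load('pics/scene.npz')
a=np.linspace(0,2*np.pi,721)
for off in (-.01,-.005,0,.005):
    c=W(off,0)
    o=[]
    for r,z in((.052,.046),(.052,.036),(.048,0)):
        q=(proj(d,np.c_[c[0]+r*np.cos(a),c[1]+r*np.sin(a),0*a+z])+.5-[220,180])*6-.5
        o+=[q[q[:,1].argmax()].round(0),q[:,0].min().round(),q[:,0].max().round()]
    print(off,o)
q=(proj(d,[[*W(-.015,y),.064] for y in(-.06,.06)])+.5-[220,180])*6-.5;print(q.round())
```

```text
-0.01 [array([325., 249.]), np.float64(197.0), np.float64(457.0), array([325., 271.]), np.float64(198.0), np.float64(456.0), array([326., 340.]), np.float64(211.0), np.float64(445.0)]
-0.005 [array([325., 242.]), np.float64(198.0), np.float64(457.0), array([325., 263.]), np.float64(199.0), np.float64(456.0), array([327., 333.]), np.float64(212.0), np.float64(445.0)]
0 [array([325., 235.]), np.float64(199.0), np.float64(456.0), array([326., 256.]), np.float64(200.0), np.float64(456.0), array([327., 326.]), np.float64(213.0), np.float64(445.0)]
0.005 [array([326., 228.]), np.float64(199.0), np.float64(456.0), array([326., 249.]), np.float64(200.0), np.float64(456.0), array([327., 318.]), np.float64(213.0), np.float64(445.0)]
[[478. 145.]
 [175. 145.]]
```

The base outline bottom at row 326 matches exactly the home position. Next I move over the knob and descend to just above it.

Request:
{"api": "play_rows", "payload": {
  "deltas": [
    [[-0.4,0,0],0,-1],
    [[-0.8,0,0],0,-1],
    [[-1,0,0],0,-1],
    [[-1,0,0],0,-1]
  ]
}}

```text
clock: 11.25
tcp_pos: [0.6, 0.0823, 0.117]
tcp_rot: [0.0, 0.521, 0.853, -0.002]
contact_force: [-0.3, 0.6, -1.2]
finger_gap: -0.0001
grasp_force: 0.0
```

Request:
{"api": "play_rows", "payload": {
  "deltas": [
    [[-0.21,-0.005,0],0,-1],
    [[-0.21,-0.005,0.15],0,-1],
    [[-0.21,-0.005,0.28],0,-1],
    [[-0.21,-0.005,0.3],0,-1],
    [[-0.21,-0.005,0.3],0,-1]
  ]
}}

```text
clock: 11.67
tcp_pos: [0.6067, 0.0706, 0.0876]
tcp_rot: [-0.001, 0.518, 0.856, -0.001]
contact_force: [0.2, 0.2, 1.7]
finger_gap: -0.0002
grasp_force: 0.0
```

```bash
python3 st.py 0 0 .0815; python3 -c "
from h import *
d=grab('scene','scene7.png')
b=d['pixels'][170:260,220:340]
cv2.imwrite('pics/c7.png',cv2.resize(b,None,fx=6,fy=6,interpolation=cv2.INTER_CUBIC))"
```

```text
press coords -0.0009 -0.0017 0.0876 F [0.2 0.2 1.7] 11.6667
[-0.009  0.017  0.061 -0.001]
```

View pics/c7.png

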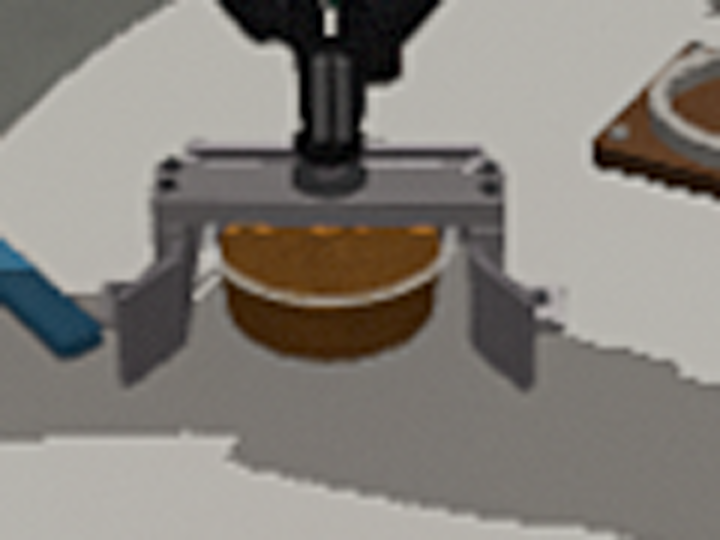

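The fingertips are centred over the knob at about (330,165). Now I press down.

Request:
{"api": "play_rows", "payload": {
  "deltas": [
    [[0,0,0.015],0,-1],
    [[0,0,0.03],0,-1],
    [[0,0,0.045],0,-1],
    [[0,0,0.045],0,-1]
  ]
}}

```text
clock: 12.05
tcp_pos: [0.6082, 0.0709, 0.0851]
tcp_rot: [0.0, 0.518, 0.856, 0.0]
contact_force: [-0.4, 1.1, 2.4]
finger_gap: -0.0
grasp_force: 1.1
```

Request:
{"api": "play_rows", "payload": {
  "deltas": [
    [[0,0,0.01],0,-1],
    [[0,0,0.015],0,-1],
    [[0,0,0.015],0,-1]
  ]
}}

```text
clock: 12.3
tcp_pos: [0.6082, 0.0708, 0.0835]
tcp_rot: [0.0, 0.518, 0.856, 0.0]
contact_force: [0.4, 2.2, 2.3]
finger_gap: -0.0001
grasp_force: 1.4
```

Request:
{"api": "play_rows", "payload": {
  "deltas": [
    [[0,0,0.01],0,-1],
    [[0,0,0.02],0,-1],
    [[0,0,0.02],0,-1]
  ]
}}

```text
clock: 12.55
tcp_pos: [0.6082, 0.0708, 0.0817]
tcp_rot: [0.0, 0.518, 0.856, 0.0]
contact_force: [-1.1, 1.8, 6.4]
finger_gap: 0.0001
grasp_force: 2.9
```

Request:
{"api": "play_rows", "payload": {
  "deltas": [
    [[0,0,0.01],0,-1],
    [[0,0,0.01],0,-1],
    [[0,0,0.01],0,-1]
  ]
}}

```text
clock: 12.8
tcp_pos: [0.6083, 0.0709, 0.0816]
tcp_rot: [0.001, 0.518, 0.855, 0.0]
contact_force: [-4.1, 1.3, 16.0]
finger_gap: 0.0003
grasp_force: 7.8
```

It bears on the lid at 0.0816 m with 16 N. I'll press slightly firmer, hold briefly, then release.

Request:
{"api": "play_rows", "payload": {
  "deltas": [
    [[0,0,0.004],0,-1],
    [[0,0,0.004],0,-1],
    [[0,0,0.004],0,-1],
    [[0,0,0.004],0,-1]
  ]
}}

```text
clock: 13.13
tcp_pos: [0.6084, 0.0709, 0.0816]
tcp_rot: [0.001, 0.518, 0.855, 0.0]
contact_force: [-4.8, 1.0, 20.0]
finger_gap: -0.0001
grasp_force: 9.7
```

Request:
{"api": "play_rows", "payload": {
  "deltas": [
    [[0,0,-0.02],0,-1],
    [[0,0,-0.05],0,-1],
    [[0,0,-0.08],0,-1],
    [[0,0,-0.2],0,-1],
    [[0,0,-0.5],0,-1],
    [[0,0,-0.8],0,-1],
    [[0,0,-0.8],0,-1]
  ]
}}

```text
clock: 13.72
tcp_pos: [0.6104, 0.0711, 0.1657]
tcp_rot: [0.003, 0.518, 0.855, 0.002]
contact_force: [0.8, 0.6, 0.2]
finger_gap: -0.0003
grasp_force: 0.0
```

Request:
{"api": "play_rows", "payload": {
  "deltas": [
    [[0.3,0,-0.2],0,-1],
    [[0.6,0,-0.2],0,-1],
    [[0.9,0,-0.2],0,-1],
    [[0.9,0,-0.2],0,-1]
  ]
}}

```text
clock: 14.05
tcp_pos: [0.5632, 0.1566, 0.1813]
tcp_rot: [-0.001, 0.515, 0.857, 0.001]
contact_force: [-0.7, 0.8, 0.3]
finger_gap: -0.0
grasp_force: 0.0
```

```bash
python3 -c "
from h import *
d=grab('scene','scene8.png')
b=d['pixels'][170:260,220:340]
cv2.imwrite('pics/c8.png',cv2.resize(b,None,fx=6,fy=6,interpolation=cv2.INTER_CUBIC))"
```

```text
(no output)
```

View pics/c8.png

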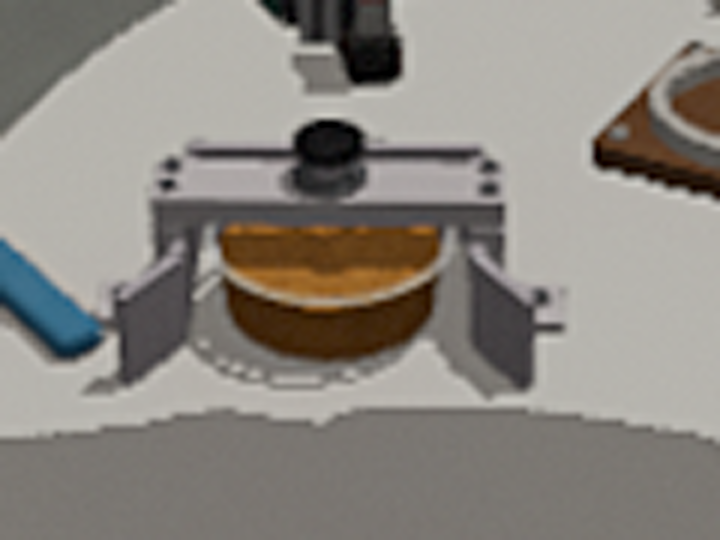

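The knob has sprung back up at (330,145), and the cup has not moved from home.

```bash
python3 -c "
from plant import ctrl
print(ctrl.close_job())"
```

```text
the job is handed in; nothing more can be done
None
```

I pushed the cup home against the back stop, pressed the knob with 20 N until the plunger bore on the lid, let it spring back up, and handed the job in at about 14 s.

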